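# Fit a breaker into the packed row of a distribution board

### The job

Take the blue-levered breaker out of the orange test jig and first stand it upright on the bench and let go of it, so that you can take it again by the other two sides of its nose. Slide the breakers in the board apart along their rail, without lifting any off, and fit the blue one fully down on the rail close beside the red-levered breaker, on the side towards the brass earth bar. Do not drop it, leave all five breakers upright and fully seated, and leave the screwdriver, multimeter and tape where they are.

Things in the scene. Friction and masses are not known exactly. Their poses are not given: they have to be found in the camera images.
- board: open white distribution board on its back, fixed, 220 x 320 mm (x, y), rim 35 mm high. Origin: centre of underside; the inner floor is 4 mm higher. A steel rail 35 mm wide, 7.5 mm high runs along y through the origin. Breakers stand on the floor astride it and slide freely along y, pushing one another. The four there stand about 40 mm apart (centres).
- stop_a (a point): middle of the inner face of the grey end stop at the board's +y end of the rail (60 x 10 mm, 40 mm high), 24 mm above the board's underside. The two inner faces are 200 mm apart: room for five breakers and 20 mm over. At first no gap is big enough; both sides of it must be pushed nearly up to the stops.
- stop_b (a point): the same on the end stop at the board's -y end
- earth_bar: brass bar with screws on a black foot, 130 x 22 mm, 26 mm high, fixed inside the board beyond one end stop, at board y = +134 or -134 mm: either end. Origin: centre of its underside
- black_block: plain black block, 130 x 22 x 26 mm, fixed beyond the other end stop. Origin: centre of its underside
- red_breaker: RED lever: white two-pole breaker, loose, 0.25 kg. Origin: centre of underside. Lower body 66 x 36 mm (x, y) up to z = 38; nose 46 x 32 mm from z = 38 to 78; lever on top 8 mm high. A groove along y under it, 40 mm wide, 9 mm deep, straddles the rail. Same when turned half round. Second or third in the row
- grey_a: BLACK lever: white two-pole breaker in the row, same size and shape as the red-levered one, loose on the rail. Origin: centre of underside
- grey_b: BLACK lever: white two-pole breaker in the row, same size and shape as the red-levered one, loose on the rail. Origin: centre of underside
- grey_c: BLACK lever: white two-pole breaker in the row, same size and shape as the red-levered one, loose on the rail. Origin: centre of underside
- new_breaker: BLUE lever: white two-pole breaker, loose, 0.25 kg. Origin: centre of underside. Lower body 66 x 36 mm (x, y) up to z = 38; nose 46 x 32 mm from z = 38 to 78; lever on top 8 mm high. A groove along y under it, 40 mm wide, 9 mm deep, straddles the rail. Same when turned half round. Mass varies. At first in the jig, origin 10 mm above the bench
- jig: orange test jig, fixed: base plate 110 x 60 x 10 mm (x and y), origin at the centre of its underside, and two upright cheeks at the ends (x = -41 and +41 mm; 12 mm thick, 30 mm wide, up to 95 mm above the bench) that cover both x ends of the breaker; its two y sides are free. It lifts straight up with 2 mm play at each end
- screwdriver: bystander, to be left where it is. Screwdriver with a red handle, 180 mm long, lying along its x axis, origin under its middle
- multimeter: bystander, to be left where it is. Yellow multimeter lying flat, 75 x 150 x 32 mm (x, y, z), origin at the centre of its underside
- tape: bystander, to be left where it is. Roll of green tape lying flat, 70 mm across, 19 mm high, origin at the centre of its underside

How it is judged:
By the outcome, as a careful person would: the job done as asked, in the order asked, and still so for the second after the job is handed in, with the robot touching nothing.
It also fails if it takes over 64 s, if anything falls off the work surface, if the arm or the gripper's body presses on something with over 40 N, if the wrist force passes 120 N, or if a joint passes its speed limit or range.

### The arm

A 7-joint arm with a two-finger parallel gripper is mounted at the origin on the work surface. World frame = base frame: x ahead of the robot, y to its left, z up, the work surface at z = 0. Lengths are in mm, angles in rad, forces in N, time in s.
With the tool pointing down it reaches from about 400 to 850 mm from the base axis. Payload 4.5 kg.
Tool frame: the origin (TCP) lies at the very end of the fingers, on their centre line; the grasp point (between the pads) lies 19 mm behind it; z points along the fingers, y is the line along which they close (so a half turn about z gives the same grasp; the last joint's range is limited). The gripper opens to 88 mm and grips with 3 to 60 N. Pads are 18 mm wide; open, the fingers measure 123 mm over their backs; the gripper's body (75 mm by 187 mm) begins 45 mm behind the grasp point.
Start: joints at [0.034, 0.689, -0.195, 1.565, 0.157, 0.902, -0.215], TCP at [625.023, 0.026, 238.743] pointing down, gripper open.
Joint ranges: [-3.01, 3.01], [-0.46, 2.08], [-1.47, 1.51], [0.13, 2.56], [-1, 4.14], [0.04, 2.09], [-2.66, 2.66]. Speed limits (rad/s): [2.57, 2.57, 3.14, 3.14, 3.14, 3.14, 3.14].

### API

Orientations are given as a 3x3 rotation matrix whose columns are the frame's x, y, z axes.
In Python, from workcell import telemetry, imaging, order gives the robot as it stands.
- The arm moves only by the shell command python3 -m handwheel 'ROWS'. ROWS is JSON, a list of rows, each an object of numbers: "claw": the finger opening in mm, from 0 to 88.1; "dx", "dy", "dz": the shift along the world's x, y, z in mm; "turn": the turn about the world's z in degrees. In form: [{"claw": .., "dx": .., "dy": .., "dz": .., "turn": ..}, ...]. A call has 1 to 8 rows; each row shifts and turns the commanded pose from where the row before left it; what a row does not reach is not made up. A row lasts 1/10 s, in which the tool goes at most 50 mm and 8.59 degrees, less where a joint would pass 70% of its speed; a pose out of reach is approached as far as the arm can. A call is refused whole if a number of a shift passes 50 or a number of a turn 8.59, either way. A call with a gripper value outside its range is refused whole. The fingers move at their own pace and stop on an object; the grip force is fixed at half the most. Time passes only in rows, so rows that do not move let the fingers close. It gives the time, the measured TCP pose, the force, the opening and the grip force at its end, in the units of the state.
- telemetry.sense(): the state, without advancing time (a new reading comes with each control period).
- imaging.capture(name): name is "scene" or "side" or "wrist"; returns (picture, depth): 420x560x3 uint8, red, green, blue; 420x560 float32, mm along the optical axis (not along the pixel's ray), 0 where there is no reading.
- imaging.camera_info(name): a dict with "camera_matrix" (3x3 intrinsics, pixels), "cam_to_world" (4x4, takes a point from camera to world coordinates). Camera axes: x right, y up, looking along -z (the intrinsics and any distortion apply to the point x, -y, -z); pixel columns grow to the right and rows downward; lengths in mm; the calibration is good to about 2 mm. A picture is of the moment at which its call begins: read the wrist's pose just before it. camera_info takes no time and is no camera call; for the wrist camera it gives the pose at the moment of the call.
- order.finish_job(): hands the job in; it is judged then, once.
The state is a dict: "clock": time; "joint_positions": joint angles; "qd": joint speeds; "tau": joint torques, N m; "tool_pos": TCP position; "tool_rot": TCP orientation; "force": force on the tool from outside, world axes, zero at the start; "moment": the same for the moment, N m; "gripper_width": opening from 0.0 (shut) to 1.0 (fully open); "grip_force": force on a finger pad.
Only numpy, scipy, OpenCV 4.12 (cv2) and the standard library are available. Lean on these libraries where they do the work, as an engineer would, in place of code of your own. Each camera call takes 0.05 s, during which the arm holds its last target. There are 200 camera calls.

## Working session

There is one attempt and no reset: what is moved stays moved. The work goes in short steps, Python scripts to look and compute and a shell command to move; the robot and the scene stay as the last step left them, time stands still between calls to the robot, and variables do not carry over. Pictures are saved under pics/ and viewed, at most 10 in all, crops included, and the job is handed in when it is done.

```bash
mkdir -p pics && cat > h.py <<'E'
import numpy as np, cv2
from workcell import telemetry, imaging, order
def cap(name, fn=None):
    info=imaging.camera_info(name); p,d=imaging.capture(name)
    if fn: cv2.imwrite('pics/'+fn, p[:,:,::-1])
    return p,d,info
def world(info,d):
    K=np.array(info["camera_matrix"]);T=np.array(info["cam_to_world"])
    v,u=np.mgrid[0:d.shape[0],0:d.shape[1]]
    x=(u-K[0,2])/K[0,0]*d; y=(v-K[1,2])/K[1,1]*d
    P=np.stack([x,-y,-d],-1)
    return P@T[:3,:3].T+T[:3,3]
E
python3 - <<'E'
from h import *
for n in ("scene","side"):
    p,d,i=cap(n,n+"0.png"); print(n,i); np.savez(n+"0.npz",p=p,d=d,W=world(i,d))
print(telemetry.sense())
E
```

```text
scene {'camera_matrix': array([[540.50945408,   0.        , 279.82128008],
       [  0.        , 540.50945408, 207.1881817 ],
       [  0.        ,   0.        ,   1.        ]]), 'cam_to_world': array([[-5.43706365e-01, -5.01086025e-01,  6.73272742e-01,
         1.28445795e+03],
       [ 8.39269109e-01, -3.21480929e-01,  4.38494442e-01,
         5.58115341e+02],
       [-3.27909007e-03,  8.03469233e-01,  5.95337248e-01,
         7.29609672e+02],
       [ 0.00000000e+00,  0.00000000e+00,  0.00000000e+00,
         1.00000000e+00]])}
side {'camera_matrix': array([[501.64857371,   0.        , 281.64905131],
       [  0.        , 501.64857371, 204.76898324],
       [  0.        ,   0.        ,   1.        ]]), 'cam_to_world': array([[ 9.81778040e-01,  1.40753847e-01, -1.27672373e-01,
         3.91554983e+02],
       [-1.90000068e-01,  7.14898909e-01, -6.72918661e-01,
        -7.02334486e+02],
       [-3.44304945e-03,  6.84914523e-01,  7.28615290e-01,
         8.64475243e+02],
       [ 0.00000000e+00,  0.00000000e+00,  0.00000000e+00,
         1.00000000e+00]])}
{'clock': 0.1, 'joint_positions': array([ 0.03380968,  0.68990215, -0.19454386,  1.56620622,  0.15730044,
        0.90252396, -0.21510744]), 'qd': array([ 2.12495315e-05, -4.02048073e-03,  1.31125041e-03, -2.09826008e-03,
       -1.85047769e-03, -4.93943587e-05, -6.83310545e-04]), 'tau': array([-3.08775299e-03, -5.28501892e+01, -1.27141513e+00, -1.53837240e+01,
       -5.25604945e-02,  1.96265515e-03,  5.71585565e-05]), 'tool_pos': array([ 6.24440209e+02, -3.75982216e-02,  2.37998588e+02]), 'tool_rot': array([[-7.37532558e-05,  9.99998646e-01, -1.64376597e-03],
       [ 9.99999992e-01,  7.35765733e-05, -1.07546613e-04],
       [-1.07425525e-04, -1.64377389e-03, -9.99998643e-01]]), 'force': array([-0.20938919, -0.54648155, -0.03053628]), 'moment': array([ 0.00093182,  0.01940748, -0.0102713 ]), 'grip_force': 0.0, 'gripper_width': 1.0005935763406668}
```

View pics/scene0.png

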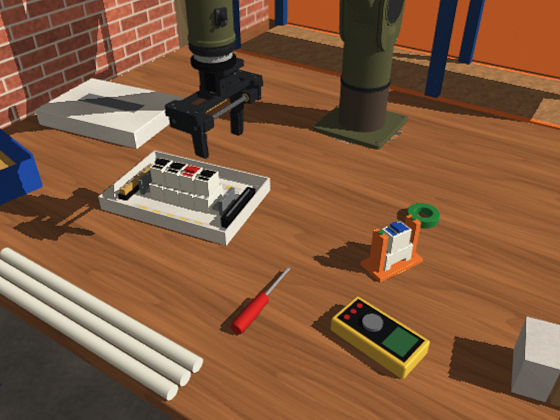

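View pics/side0.png

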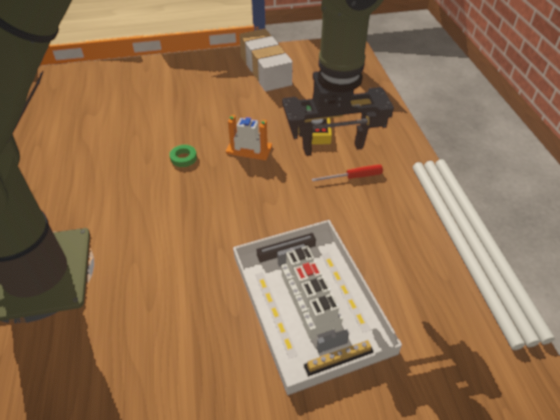

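The board is at the lower right of the side view. From earth bar (340,357) to black block (287,245) the row runs black (325,303), black (316,286), red (307,271), black (299,255). The jig with the blue breaker is at (248,140) in the side view and (397,240) in the scene view. The blue one therefore goes between red and the middle black.

```bash
python3 - <<'E'
from h import *
P=[];C=[]
for n in ("scene","side"):
    z=np.load(n+"0.npz"); m=z['d']>0
    P.append(z['W'][m]);C.append(z['p'][m].astype(int))
    hsv=cv2.cvtColor(z['p'],cv2.COLOR_RGB2HSV)[m].astype(int); W=z['W'][m]
    def rep(name,mm):
        q=W[mm]
        if len(q)<5: print(n,name,len(q));return
        r=cv2.minAreaRect(q[:,:2].astype(np.float32))
        print(n,name,len(q),'med',np.median(q,0).round(1),'rect',np.round(r[0],1),np.round(r[1],1),round(r[2],1),'z',np.percentile(q[:,2],[5,95]).round(1))
    H,S,V=hsv.T; x,y,zz=W.T
    ok=(x>300)&(x<1000)
    rep('red',ok&((H<6)|(H>174))&(S>150)&(zz>60)&(zz<110)&(y<-20))
    rep('redall',ok&((H<6)|(H>174))&(S>150)&(zz>-10)&(zz<40))
    rep('blue',ok&(H>100)&(H<125)&(S>130)&(zz>60)&(zz<120)&(y>0))
    rep('orange',ok&(H>6)&(H<14)&(S>200)&(V>150)&(zz>88)&(zz<110)&(y>0))
    rep('orangebase',ok&(H>6)&(H<14)&(S>220)&(V>150)&(zz>6)&(zz<14)&(y>0))
    rep('green',ok&(H>50)&(H<85)&(S>120)&(zz>-5)&(zz<30))
    rep('yellow',ok&(H>22)&(H<30)&(S>170)&(V>170)&(zz>20)&(zz<40)&(y>0))
    rep('brtop',ok&(S<50)&(V>150)&(zz>79)&(zz<85)&(y<0)&(x>450)&(x<850))
    rep('nbtop',ok&(S<50)&(V>130)&(zz>84)&(zz<91)&(y>50)&(x>450)&(x<850))
    rep('rim',ok&(S<60)&(V>110)&(zz>31)&(zz<38)&(y<-20)&(x>450)&(x<850))
    rep('dark',ok&(V<60)&(zz>80)&(zz<96)&(y<-20)&(x>450)&(x<850))
    rep('brass',ok&(H>12)&(H<26)&(S>100)&(zz>20)&(zz<36)&(y<-80)&(x>450)&(x<850))
P=np.vstack(P);C=np.vstack(C)
# height map topdown 2mm/px: x 450..850 down, y -400..400
h=np.zeros((300,400,3),np.uint8)
o=np.argsort(P[:,2]);P=P[o];C=C[o]
k=(P[:,0]>450)&(P[:,0]<850)&(P[:,1]>-400)&(P[:,1]<400)&(P[:,2]<130)
P=P[k];C=C[k]
im=np.zeros((267,534,3),np.uint8)
im[((P[:,0]-450)/1.5).astype(int),((P[:,1]+400)/1.5).astype(int)]=C
cv2.imwrite('pics/top.png',cv2.resize(im[:,:,::-1],(800,400)))
E
```

```text
scene red 91 med [ 547.5 -156.4   85.9] rect [ 543.1 -158.8] [37.  26.4] 12.5 z [79.4 90.1]
scene redall 764 med [765.7 161.5  21.5] rect [734.3 230.8] [114.4 212.5] 14.3 z [ 8.6 32.4]
scene blue 149 med [499.6 308.1  91. ] rect [495.  307.4] [27.9 39. ] 64.4 z [85.3 95.9]
scene orange 75 med [521.6 305.3  92.9] rect [496.4 307.7] [31.8 95.2] 65.7 z [88.8 95.2]
scene orangebase 1
scene green 462 med [327.1 317.3  15.9] rect [511.  347.6] [432.7  68.4] 12.4 z [ 2.3 19.4]
scene yellow 153 med [703.9 439.1  28.9] rect [690.1 369.9] [145.9  68.3] 79.6 z [21.4 31.2]
scene brtop 127 med [ 559.1 -180.9   80.3] rect [ 548.4 -177.2] [ 47.4 150.1] 8.5 z [79.1 82.1]
scene nbtop 79 med [505.8 315.3  85.9] rect [496.  308.6] [34.5 48.1] 67.2 z [84.5 88. ]
scene rim 625 med [ 570.2 -199.    33.6] rect [ 567.  -399.5] [233.4 758.9] 0.1 z [31.2 37.3]
scene dark 236 med [ 551.3 -193.7   86.4] rect [ 546.7 -178.2] [ 39.1 144.4] 8.9 z [80.5 89.6]
scene brass 324 med [ 628.5 -319.2   29.8] rect [ 617.5 -536.9] [490.5 227.6] 88.3 z [22.  34.2]
side red 97 med [ 543.9 -158.6   88.6] rect [ 544.2 -158.7] [
[... 177 characters left out ...]
 [23.6 22.4] 27.7 z [88.2 97.6]
side orange 7 med [531.2 281.7  92.8] rect [494.3 297.6] [ 7.5 86.9] 63.6 z [90.2 94.9]
side orangebase 0
side green 34 med [331.5 305.   16.3] rect [330.5 302.2] [56.4 51.4] 74.9 z [11.2 20.3]
side yellow 40 med [707.  299.5  31.3] rect [708.5 315.3] [78.4 36.9] 44.4 z [29.  33.7]
side brtop 507 med [ 542.2 -190.6   82.1] rect [ 547.4 -177.1] [ 47.3 151.6] 9.1 z [79.6 84.4]
side nbtop 77 med [496.1 303.5  87.3] rect [568.8 503.3] [452.8  48.4] 69.7 z [84.4 90. ]
side rim 1020 med [ 565.4 -274.9   34.4] rect [ 548.  -176.3] [221.  321.9] 9.3 z [31.4 37.1]
side dark 0
side brass 424 med [ 564.3 -312.4   29.2] rect [ 569.1 -309. ] [119.6  15.1] 9.5 z [21.1 32.4]
```

View pics/top.png

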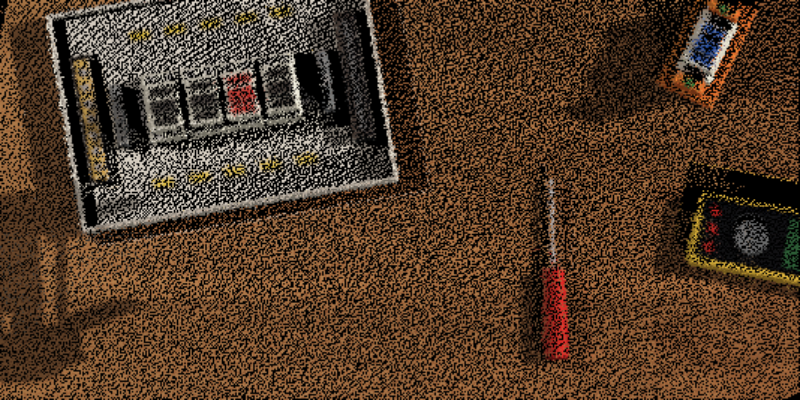

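Top map: board centre ≈ (548,-176), rail turned about 9.1°. The red lever at px (242,95) is third from the brass bar. The jig is at about (496,308), with its x axis at about -24.5°. I'll go above the jig and look with the wrist camera.

```bash
python3 -m handwheel '[{"dx":-16,"dy":38.5,"turn":8.2,"claw":70},{"dx":-16,"dy":38.5,"turn":8.2,"claw":70},{"dx":-16,"dy":38.5,"turn":8.2,"claw":70},{"dx":-16,"dy":38.5,"turn":8.2,"claw":70},{"dx":-16,"dy":38.5,"turn":8.2,"claw":70},{"dx":-16,"dy":38.5,"turn":8.2,"claw":70},{"dx":-16,"dy":38.5,"turn":8.2,"claw":70},{"dx":-16,"dy":38.5,"turn":8.2,"claw":70}]' && python3 -m handwheel '[{"dz":0,"claw":70},{"dz":0,"claw":70}]' && python3 - <<'E'
from h import *
p,d,i=cap("wrist","w1.png"); np.savez("w1.npz",p=p,d=d,W=world(i,d)); print(np.array(i["cam_to_world"]).round(3))
s=telemetry.sense(); print(s['clock'],s['tool_pos'],np.degrees(np.arctan2(s['tool_rot'][1,1],s['tool_rot'][0,1])))
E
```

```text
invalid input at $[0]: expected keys claw, dx, dy, dz, turn
```

All keys are required in every row.

```bash
cat >> h.py <<'E'
def st():
    s=telemetry.sense(); print('t',round(s['clock'],2),'tcp',np.round(s['tool_pos'],1),'ang',round(np.degrees(np.arctan2(s['tool_rot'][1,1],s['tool_rot'][0,1])),2),'open',round(s['gripper_width']*88.1,1),'grip',round(s['grip_force'],1),'F',np.round(s['force'],1)); return s
E
python3 -m handwheel '[{"dx":-16,"dy":38.5,"dz":0,"turn":8.2,"claw":70},{"dx":-16,"dy":38.5,"dz":0,"turn":8.2,"claw":70},{"dx":-16,"dy":38.5,"dz":0,"turn":8.2,"claw":70},{"dx":-16,"dy":38.5,"dz":0,"turn":8.2,"claw":70},{"dx":-16,"dy":38.5,"dz":0,"turn":8.2,"claw":70},{"dx":-16,"dy":38.5,"dz":0,"turn":8.2,"claw":70},{"dx":-16,"dy":38.5,"dz":0,"turn":8.2,"claw":70},{"dx":-16,"dy":38.5,"dz":0,"turn":8.2,"claw":70}]' && python3 -m handwheel '[{"dx":0,"dy":0,"dz":0,"turn":0,"claw":70},{"dx":0,"dy":0,"dz":0,"turn":0,"claw":70}]' && python3 - <<'E'
from h import *
p,d,i=cap("wrist","w1.png"); np.savez("w1.npz",p=p,d=d,W=world(i,d)); print(np.array(i["cam_to_world"]).round(3))
st()
E
```

```text
clock: 0.9
tool_pos: [496.1, 309.2, 238.5]
tool_rot: [[-0.913, 0.408, -0.0], [0.408, 0.913, -0.001], [0.0, -0.001, -1.0]]
force: [0.0, 1.2, -0.6]
gripper_width: 0.795
grip_force: 0.0
clock: 1.1
tool_pos: [496.3, 308.6, 238.4]
tool_rot: [[-0.911, 0.412, -0.001], [0.412, 0.911, -0.0], [0.001, -0.001, -1.0]]
force: [-0.2, -0.8, -0.7]
gripper_width: 0.796
grip_force: 0.0
[[ 4.11000e-01 -8.66000e-01 -2.86000e-01  4.21908e+02]
 [ 9.12000e-01  3.90000e-01  1.30000e-01  3.42142e+02]
 [-1.00000e-03 -3.14000e-01  9.49000e-01  3.83074e+02]
 [ 0.00000e+00  0.00000e+00  0.00000e+00  1.00000e+00]]
t 1.15 tcp [497.3 306.9 238.3] ang 65.52 open 69.9 grip 0.0 F [-0.  -0.3  1.3]
```

View pics/w1.png

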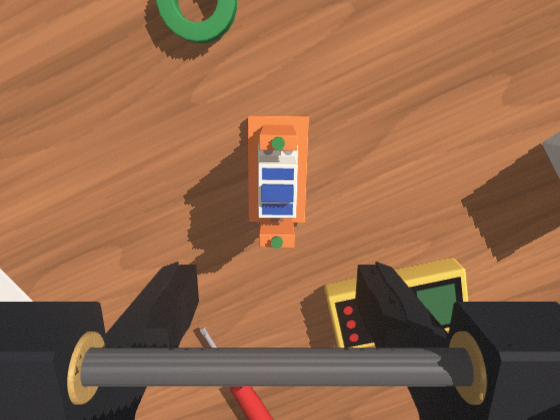

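The wrist view shows the blue breaker between its cheeks at px (278,143) and (277,240), centred between the fingers (cols 195 and 365) and square to them. I'll measure it now.

```bash
cat >> h.py <<'E'
def rays(info,uv,z):
    K=np.array(info["camera_matrix"]);T=np.array(info["cam_to_world"]);uv=np.atleast_2d(uv).astype(float)
    r=np.c_[(uv[:,0]-K[0,2])/K[0,0],-(uv[:,1]-K[1,2])/K[1,1],-np.ones(len(uv))]@T[:3,:3].T
    return T[:3,3]+r*((z-T[2,3])/r[:,2])[:,None]
def rect(mask,info,z,label,n=1):
    cs,_=cv2.findContours(mask.astype(np.uint8),cv2.RETR_EXTERNAL,cv2.CHAIN_APPROX_NONE)
    for c in sorted(cs,key=cv2.contourArea)[::-1][:n]:
        w=rays(info,c[:,0,:],z)[:,:2]; r=cv2.minAreaRect(w.astype(np.float32))
        print(label,'px',np.round(c[:,0].mean(0)),'xy',np.round(r[0],1),'size',np.round(r[1],1),'ang',round(r[2],1))
E
python3 - <<'E'
from h import *
z=np.load("w1.npz");p=z['p'];W=z['W'];i=imaging.camera_info("wrist")
hsv=cv2.cvtColor(p,cv2.COLOR_RGB2HSV).astype(int);H,S,V=hsv[...,0],hsv[...,1],hsv[...,2]
wz=W[...,2]
m=((S<60)&(V>120)|(H>100)&(H<125)&(S>120))&(wz>82)&(wz<100); rect(m,i,88,'nose+lever@88')
rect((H>100)&(H<125)&(S>120)&(wz>80),i,92,'blue')
rect((H>4)&(H<14)&(S>180)&(wz>88),i,95,'cheeks',2)
rect((H>4)&(H<14)&(S>180)&(wz<30),i,10,'base')
for nm,q in (('topcheek',(H>4)&(H<14)&(S>180)&(wz>90)),('nose',(S<60)&(V>120)&(wz>84)&(wz<91))):
    pts=W[q][:,:2]; r=cv2.minAreaRect(pts.astype(np.float32)); print(nm,len(pts),np.round(r[0],1),np.round(r[1],1),round(r[2],1),np.median(wz[q]))
E
```

```text
nose+lever@88 px [277. 189.] xy [495.6 307.8] size [31.3 46.6] ang 64.7
blue px [277. 193.] xy [496.8 307.1] size [24.5 13.4] ang 65.6
cheeks px [280. 134.] xy [454.5 328.8] size [0. 0.] ang 0.0
cheeks px [284. 134.] xy [455.7 331.6] size [0. 0.] ang 0.0
base px [262. 126.] xy [449.5 312.4] size [0. 0.] ang 0.0
topcheek 4 [455.2 326.2] [ 2.3 16.8] 4.9 92.43217590985506
nose 761 [495.5 309.1] [31.6 46.3] 64.8 86.61215546647912
```

```bash
python3 -m handwheel '[{"dx":-1,"dy":0,"dz":-30,"turn":-0.6,"claw":66},{"dx":0,"dy":0,"dz":-36,"turn":0,"claw":66},{"dx":0,"dy":0,"dz":-36,"turn":0,"claw":66},{"dx":0,"dy":0,"dz":-36,"turn":0,"claw":66},{"dx":0,"dy":0,"dz":-30,"turn":0,"claw":66},{"dx":0,"dy":0,"dz":-18,"turn":0,"claw":66},{"dx":0,"dy":0,"dz":0,"turn":0,"claw":66},{"dx":0,"dy":0,"dz":0,"turn":0,"claw":66}]' && python3 -m handwheel '[{"dx":0,"dy":0,"dz":0,"turn":0,"claw":24},{"dx":0,"dy":0,"dz":0,"turn":0,"claw":24},{"dx":0,"dy":0,"dz":0,"turn":0,"claw":24},{"dx":0,"dy":0,"dz":0,"turn":0,"claw":24},{"dx":0,"dy":0,"dz":0,"turn":0,"claw":24},{"dx":0,"dy":0,"dz":0,"turn":0,"claw":24}]' && python3 -c "from h import *; s=st(); print(s['tool_rot'].round(3))"
```

```text
clock: 1.95
tool_pos: [496.9, 306.7, 52.9]
tool_rot: [[-0.905, 0.425, 0.0], [0.425, 0.905, -0.001], [-0.001, -0.001, -1.0]]
force: [-0.1, 0.1, 0.1]
gripper_width: 0.75
grip_force: 0.0
clock: 2.55
tool_pos: [496.3, 308.4, 53.2]
tool_rot: [[-0.906, 0.423, 0.001], [0.423, 0.906, 0.001], [-0.0, 0.001, -1.0]]
force: [0.9, 0.8, 3.5]
gripper_width: 0.358
grip_force: 29.9
t 2.55 tcp [496.3 308.4  53.2] ang 65.01 open 31.5 grip 29.9 F [0.9 0.8 3.5]
[[-0.906  0.423  0.001]
 [ 0.423  0.906  0.001]
 [-0.     0.001 -1.   ]]
```

```bash
python3 -m handwheel '[{"dx":0,"dy":0,"dz":5,"turn":0,"claw":24},{"dx":0,"dy":0,"dz":10,"turn":0,"claw":24},{"dx":0,"dy":0,"dz":18,"turn":0,"claw":24},{"dx":0,"dy":0,"dz":20,"turn":0,"claw":24},{"dx":0,"dy":0,"dz":20,"turn":0,"claw":24},{"dx":0,"dy":0,"dz":20,"turn":0,"claw":24},{"dx":0,"dy":0,"dz":15,"turn":0,"claw":24},{"dx":0,"dy":0,"dz":5,"turn":0,"claw":24}]' && python3 -m handwheel '[{"dx":2,"dy":-10,"dz":0,"turn":0,"claw":24},{"dx":4,"dy":-23,"dz":0,"turn":0,"claw":24},{"dx":5,"dy":-30,"dz":0,"turn":0,"claw":24},{"dx":5,"dy":-30,"dz":0,"turn":0,"claw":24},{"dx":5,"dy":-30,"dz":0,"turn":0,"claw":24},{"dx":5,"dy":-25,"dz":0,"turn":0,"claw":24},{"dx":4,"dy":-15,"dz":0,"turn":0,"claw":24},{"dx":0,"dy":-5,"dz":0,"turn":0,"claw":24}]' && python3 -m handwheel '[{"dx":0,"dy":0,"dz":-15,"turn":0,"claw":24},{"dx":0,"dy":0,"dz":-25,"turn":0,"claw":24},{"dx":0,"dy":0,"dz":-25,"turn":0,"claw":24},{"dx":0,"dy":0,"dz":-20,"turn":0,"claw":24},{"dx":0,"dy":0,"dz":-15,"turn":0,"claw":24},{"dx":0,"dy":0,"dz":-8,"turn":0,"claw":24},{"dx":0,"dy":0,"dz":-4,"turn":0,"claw":24},{"dx":0,"dy":0,"dz":0,"turn":0,"claw":24}]'
```

```text
clock: 3.35
tool_pos: [496.5, 308.4, 167.6]
tool_rot: [[-0.906, 0.423, 0.002], [0.423, 0.906, 0.002], [-0.001, 0.002, -1.0]]
force: [0.2, -0.1, -2.7]
gripper_width: 0.357
grip_force: 29.9
clock: 4.15
tool_pos: [525.9, 136.0, 164.6]
tool_rot: [[-0.904, 0.427, -0.002], [0.427, 0.904, -0.003], [0.001, -0.004, -1.0]]
force: [0.7, -0.9, -2.7]
gripper_width: 0.358
grip_force: 29.9
clock: 4.95
tool_pos: [525.8, 140.3, 53.5]
tool_rot: [[-0.907, 0.422, -0.0], [0.422, 0.907, 0.0], [0.0, -0.0, -1.0]]
force: [-0.3, -0.9, -2.7]
gripper_width: 0.361
grip_force: 29.9
```

```bash
python3 -m handwheel '[{"dx":0,"dy":0,"dz":-4,"turn":0,"claw":24},{"dx":0,"dy":0,"dz":-3,"turn":0,"claw":24},{"dx":0,"dy":0,"dz":-1,"turn":0,"claw":24},{"dx":0,"dy":0,"dz":0,"turn":0,"claw":24}]';  python3 -m handwheel '[{"dx":0,"dy":0,"dz":-1,"turn":0,"claw":24},{"dx":0,"dy":0,"dz":0,"turn":0,"claw":24}]' ;  python3 -m handwheel '[{"dx":0,"dy":0,"dz":-0.7,"turn":0,"claw":24},{"dx":0,"dy":0,"dz":0,"turn":0,"claw":24}]'
```

```text
clock: 5.35
tool_pos: [526.0, 140.0, 45.8]
tool_rot: [[-0.906, 0.423, 0.0], [0.423, 0.906, 0.0], [-0.0, 0.0, -1.0]]
force: [-0.1, 0.2, -3.9]
gripper_width: 0.362
grip_force: 29.9
clock: 5.55
tool_pos: [526.1, 140.0, 44.8]
tool_rot: [[-0.906, 0.423, 0.0], [0.423, 0.906, 0.0], [-0.0, 0.0, -1.0]]
force: [0.3, 0.4, -1.4]
gripper_width: 0.358
grip_force: 29.9
clock: 5.75
tool_pos: [526.0, 140.0, 44.0]
tool_rot: [[-0.906, 0.423, 0.0], [0.423, 0.906, 0.0], [-0.0, 0.0, -1.0]]
force: [0.1, -0.1, -3.1]
gripper_width: 0.362
grip_force: 29.9
```

```bash
for k in 1; do python3 -m handwheel '[{"dx":0,"dy":0,"dz":-0.6,"turn":0,"claw":24},{"dx":0,"dy":0,"dz":0,"turn":0,"claw":24}]' | grep -E "tool_pos|force"; done;  python3 -m handwheel '[{"dx":0,"dy":0,"dz":-0.6,"turn":0,"claw":24},{"dx":0,"dy":0,"dz":0,"turn":0,"claw":24}]' | grep -E "tool_pos|force"; python3 -m handwheel '[{"dx":0,"dy":0,"dz":-0.5,"turn":0,"claw":24},{"dx":0,"dy":0,"dz":0,"turn":0,"claw":24}]' | grep -E "tool_pos|force"
```

```text
tool_pos: [526.0, 140.0, 43.4]
force: [-0.6, -0.8, -2.8]
grip_force: 29.9
tool_pos: [526.1, 140.0, 43.2]
force: [-0.6, 0.1, 1.2]
grip_force: 29.9
tool_pos: [526.1, 140.1, 43.1]
force: [-1.2, -0.5, 6.2]
grip_force: 29.9
```

The breaker is standing on the bench. I'll release it, rise, and go above the board for a wrist look.

```bash
python3 -m handwheel '[{"dx":0,"dy":0,"dz":0,"turn":0,"claw":50},{"dx":0,"dy":0,"dz":0,"turn":0,"claw":66},{"dx":0,"dy":0,"dz":0,"turn":0,"claw":66},{"dx":0,"dy":0,"dz":0,"turn":0,"claw":66},{"dx":0,"dy":0,"dz":10,"turn":0,"claw":66},{"dx":0,"dy":0,"dz":30,"turn":0,"claw":66},{"dx":0,"dy":0,"dz":45,"turn":0,"claw":66},{"dx":0,"dy":0,"dz":45,"turn":0,"claw":66}]' && python3 -m handwheel '[{"dx":4,"dy":-40,"dz":35,"turn":-7,"claw":80},{"dx":3,"dy":-40,"dz":30,"turn":-7,"claw":80},{"dx":3,"dy":-40,"dz":0,"turn":-7,"claw":80},{"dx":3,"dy":-40,"dz":0,"turn":-7,"claw":80},{"dx":2,"dy":-40,"dz":0,"turn":-7,"claw":80},{"dx":2,"dy":-40,"dz":0,"turn":-7,"claw":80},{"dx":2,"dy":-40,"dz":0,"turn":-7,"claw":80},{"dx":0,"dy":-20,"dz":0,"turn":-6.9,"claw":80}]' && python3 -m handwheel '[{"dx":0,"dy":0,"dz":0,"turn":0,"claw":80},{"dx":0,"dy":0,"dz":0,"turn":0,"claw":80}]' >/dev/null&& python3 - <<'E'
from h import *
st();p,d,i=cap("wrist","w2.png"); np.savez("w2.npz",p=p,d=d,W=world(i,d)); s=st()
hsv=cv2.cvtColor(p,cv2.COLOR_RGB2HSV).astype(int);H,S,V=hsv[...,0],hsv[...,1],hsv[...,2];W=world(i,d);wz=W[...,2]
rect(((H<6)|(H>174))&(S>120)&(wz>70)&(wz<105),i,86,'red')
m=(S<60)&(V>110)&(wz>78)&(wz<86);n,l,stt,c=cv2.connectedComponentsWithStats(m.astype(np.uint8))
rect(m,i,82,'noses',4)
E
```

```text
clock: 7.15
tool_pos: [525.4, 139.8, 174.0]
tool_rot: [[-0.906, 0.422, -0.001], [0.422, 0.906, -0.0], [0.001, -0.001, -1.0]]
force: [1.8, 0.2, 0.8]
gripper_width: 0.75
grip_force: 0.0
clock: 7.95
tool_pos: [544.0, -162.2, 235.7]
tool_rot: [[-0.148, 0.989, 0.0], [0.989, 0.148, -0.002], [-0.002, -0.0, -1.0]]
force: [-0.9, 0.2, -0.1]
gripper_width: 0.909
grip_force: 0.0
t 8.15 tcp [ 544.6 -156.5  235.5] ang 9.24 open 80.0 grip 0.0 F [ 0.8  0.8 -0.8]
t 8.2 tcp [ 544.8 -155.5  235.5] ang 9.33 open 80.0 grip 0.0 F [0.4 1.3 0.1]
red px [276. 195.] xy [ 544.3 -158.7] size [12.5 25.6] ang 9.3
noses px [275. 143.] xy [ 537.6 -118.3] size [45.6 31.7] ang 9.3
noses px [275. 190.] xy [ 544.1 -157.7] size [45.6 31.8] ang 9.3
noses px [276. 233.] xy [ 550.2 -194.7] size [45.6 32.4] ang 9.3
noses px [275. 275.] xy [ 556.2 -234.2] size [45.3 32. ] ang 9.3
```

View pics/w2.png

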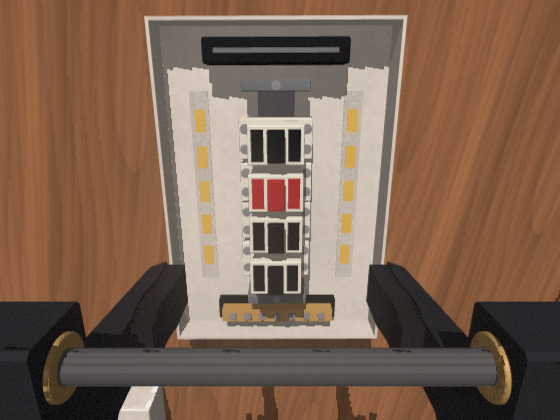

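From the top, the wrist view shows the black block, a stop, black (275,143), red (275,190), black (276,233), black (275,275) and the brass bar. I'll descend on the red nose and grip its x sides.

```bash
python3 -m handwheel '[{"dx":0,"dy":0,"dz":-30,"turn":0,"claw":74},{"dx":0,"dy":0,"dz":-40,"turn":0,"claw":74},{"dx":0,"dy":0,"dz":-40,"turn":0,"claw":74},{"dx":0,"dy":0,"dz":-20,"turn":0,"claw":74},{"dx":0,"dy":0,"dz":0,"turn":0,"claw":74},{"dx":0,"dy":0,"dz":0,"turn":0,"claw":74},{"dx":0,"dy":0,"dz":0,"turn":0,"claw":74}]' && python3 -c "from h import *; st()"
```

```text
clock: 8.9
tool_pos: [546.1, -156.7, 106.7]
tool_rot: [[-0.16, 0.987, 0.003], [0.987, 0.16, 0.0], [-0.0, 0.003, -1.0]]
force: [-0.4, 0.3, 0.3]
gripper_width: 0.838
grip_force: 0.0
t 8.9 tcp [ 546.1 -156.7  106.7] ang 9.19 open 73.8 grip 0.0 F [-0.4  0.3  0.3]
```

```bash
python3 -m handwheel '[{"dx":-1.5,"dy":-1,"dz":-20,"turn":0,"claw":74},{"dx":0,"dy":0,"dz":-25,"turn":0,"claw":74},{"dx":0,"dy":0,"dz":-13,"turn":0,"claw":74},{"dx":0,"dy":0,"dz":0,"turn":0,"claw":74},{"dx":0,"dy":0,"dz":0,"turn":0,"claw":38},{"dx":0,"dy":0,"dz":0,"turn":0,"claw":38},{"dx":0,"dy":0,"dz":0,"turn":0,"claw":38},{"dx":0,"dy":0,"dz":0,"turn":0,"claw":38}]'
```

```text
clock: 9.7
tool_pos: [543.9, -158.5, 47.9]
tool_rot: [[-0.158, 0.987, 0.002], [0.987, 0.158, -0.0], [-0.001, 0.002, -1.0]]
force: [-1.1, -0.4, 3.6]
gripper_width: 0.522
grip_force: 30.0
```

```bash
python3 -m handwheel '[{"dx":-0.4,"dy":2.5,"dz":0,"turn":0,"claw":38},{"dx":-0.6,"dy":4,"dz":0,"turn":0,"claw":38},{"dx":-0.6,"dy":4,"dz":0,"turn":0,"claw":38},{"dx":-0.6,"dy":4,"dz":0,"turn":0,"claw":38},{"dx":-0.6,"dy":4,"dz":0,"turn":0,"claw":38},{"dx":-0.6,"dy":3,"dz":0,"turn":0,"claw":38},{"dx":0,"dy":0,"dz":0,"turn":0,"claw":38}]' && python3 -m handwheel '[{"dx":-0.3,"dy":2,"dz":0,"turn":0,"claw":38},{"dx":0,"dy":0,"dz":0,"turn":0,"claw":38}]'
```

```text
clock: 10.4
tool_pos: [540.8, -137.6, 47.9]
tool_rot: [[-0.158, 0.987, 0.002], [0.987, 0.158, -0.002], [-0.002, 0.002, -1.0]]
force: [1.6, -3.5, 6.3]
gripper_width: 0.52
grip_force: 30.0
clock: 10.6
tool_pos: [540.5, -136.4, 47.9]
tool_rot: [[-0.157, 0.988, 0.002], [0.988, 0.157, -0.002], [-0.003, 0.002, -1.0]]
force: [1.0, -4.7, 7.1]
gripper_width: 0.52
grip_force: 30.0
```

```bash
python3 -m handwheel '[{"dx":-0.3,"dy":2,"dz":0,"turn":0,"claw":38},{"dx":0,"dy":0,"dz":0,"turn":0,"claw":38}]' && python3 -m handwheel '[{"dx":0,"dy":0,"dz":0,"turn":0,"claw":55},{"dx":0,"dy":0,"dz":0,"turn":0,"claw":74},{"dx":0,"dy":0,"dz":0,"turn":0,"claw":74},{"dx":0,"dy":0,"dz":0,"turn":0,"claw":74},{"dx":0,"dy":0,"dz":20,"turn":0,"claw":74},{"dx":0,"dy":0,"dz":30,"turn":0,"claw":74},{"dx":2,"dy":-15,"dz":10,"turn":0,"claw":74}]'
```

```text
clock: 10.8
tool_pos: [540.1, -134.4, 47.9]
tool_rot: [[-0.157, 0.988, 0.002], [0.988, 0.157, -0.002], [-0.003, 0.002, -1.0]]
force: [0.4, -4.8, 6.8]
gripper_width: 0.514
grip_force: 30.0
clock: 11.5
tool_pos: [542.4, -145.2, 109.1]
tool_rot: [[-0.162, 0.987, 0.003], [0.987, 0.162, 0.002], [0.002, 0.003, -1.0]]
force: [0.8, -1.0, 0.3]
gripper_width: 0.834
grip_force: 0.0
```

```bash
python3 -m handwheel '[{"dx":2.5,"dy":-15,"dz":0,"turn":0,"claw":74},{"dx":2.5,"dy":-15,"dz":0,"turn":0,"claw":74},{"dx":2.5,"dy":-15,"dz":0,"turn":0,"claw":74},{"dx":0,"dy":-0.5,"dz":0,"turn":0,"claw":74},{"dx":0,"dy":0,"dz":-20,"turn":0,"claw":74},{"dx":0,"dy":0,"dz":-25,"turn":0,"claw":74},{"dx":0,"dy":0,"dz":-15,"turn":0,"claw":74},{"dx":0,"dy":0,"dz":0,"turn":0,"claw":74}]' && python3 -m handwheel '[{"dx":0,"dy":0,"dz":0,"turn":0,"claw":38},{"dx":0,"dy":0,"dz":0,"turn":0,"claw":38},{"dx":0,"dy":0,"dz":0,"turn":0,"claw":38},{"dx":0,"dy":0,"dz":0,"turn":0,"claw":38},{"dx":0,"dy":0,"dz":0,"turn":0,"claw":38}]'
```

```text
clock: 12.3
tool_pos: [547.0, -192.4, 44.8]
tool_rot: [[-0.159, 0.987, -0.005], [0.987, 0.159, 0.002], [0.002, -0.004, -1.0]]
force: [-0.2, 0.2, 0.2]
gripper_width: 0.84
grip_force: 0.0
clock: 12.8
tool_pos: [549.5, -193.6, 48.0]
tool_rot: [[-0.158, 0.987, 0.002], [0.987, 0.158, -0.0], [-0.001, 0.002, -1.0]]
force: [-0.1, 1.0, 4.4]
gripper_width: 0.518
grip_force: 30.0
```

```bash
python3 -m handwheel '[{"dx":0.4,"dy":-2.5,"dz":0,"turn":0,"claw":38},{"dx":0.6,"dy":-4,"dz":0,"turn":0,"claw":38},{"dx":0.6,"dy":-4,"dz":0,"turn":0,"claw":38},{"dx":0.6,"dy":-4,"dz":0,"turn":0,"claw":38},{"dx":0.6,"dy":-4,"dz":0,"turn":0,"claw":38},{"dx":0.6,"dy":-3,"dz":0,"turn":0,"claw":38},{"dx":0,"dy":0,"dz":0,"turn":0,"claw":38}]' && python3 -m handwheel '[{"dx":0.3,"dy":-1.8,"dz":0,"turn":0,"claw":38},{"dx":0.2,"dy":-1.2,"dz":0,"turn":0,"claw":38},{"dx":0,"dy":0,"dz":0,"turn":0,"claw":38}]' && python3 -m handwheel '[{"dx":0,"dy":0,"dz":0,"turn":0,"claw":55},{"dx":0,"dy":0,"dz":0,"turn":0,"claw":74},{"dx":0,"dy":0,"dz":0,"turn":0,"claw":74},{"dx":0,"dy":0,"dz":20,"turn":0,"claw":74},{"dx":0,"dy":0,"dz":40,"turn":0,"claw":74},{"dx":0,"dy":0,"dz":50,"turn":0,"claw":74},{"dx":0,"dy":10,"dz":50,"turn":0,"claw":74},{"dx":0,"dy":40,"dz":27,"turn":0,"claw":74}]'
```

```text
clock: 13.5
tool_pos: [553.1, -212.3, 48.1]
tool_rot: [[-0.16, 0.987, 0.002], [0.987, 0.16, 0.003], [0.003, 0.002, -1.0]]
force: [-0.6, 5.3, 7.7]
gripper_width: 0.521
grip_force: 30.0
clock: 13.8
tool_pos: [553.3, -214.3, 48.1]
tool_rot: [[-0.161, 0.987, 0.001], [0.987, 0.161, 0.004], [0.004, 0.002, -1.0]]
force: [-0.5, 7.2, 8.8]
gripper_width: 0.523
grip_force: 30.0
clock: 14.6
tool_pos: [553.6, -174.0, 236.7]
tool_rot: [[-0.148, 0.989, 0.005], [0.989, 0.149, -0.005], [-0.006, 0.004, -1.0]]
force: [1.2, -0.2, -0.5]
gripper_width: 0.844
grip_force: 0.0
```

```bash
cat >> h.py <<'E'
def noses(zt=82,name='wrist'):
    s=st();p,d,i=cap(name)
    hsv=cv2.cvtColor(p,cv2.COLOR_RGB2HSV).astype(int);H,S,V=hsv[...,0],hsv[...,1],hsv[...,2];wz=world(i,d)[...,2]
    rect(((H<6)|(H>174))&(S>120)&(wz>70)&(wz<105),i,zt+4,'red')
    rect((H>100)&(H<125)&(S>120)&(wz>60),i,zt+4,'blue')
    rect((S<60)&(V>110)&(wz>zt-4)&(wz<zt+4),i,zt,'noses',5)
    return p
E
python3 -m handwheel '[{"dx":0,"dy":5,"dz":0,"turn":0,"claw":74},{"dx":0,"dy":0,"dz":0,"turn":0,"claw":74},{"dx":0,"dy":0,"dz":0,"turn":0,"claw":74},{"dx":0,"dy":0,"dz":0,"turn":0,"claw":74}]' >/dev/null; python3 -c "
from h import *
cv2.imwrite('pics/w3.png',noses()[:,:,::-1]); st()"
```

```text
t 15.0 tcp [ 551.6 -164.8  231.7] ang 8.97 open 73.7 grip 0.0 F [-0.3  0.3 -0.1]
red px [269. 155.] xy [ 540.2 -134.9] size [13.4 25.1] ang 9.0
blue px [ 74. 330.] xy [ 387.8 -322.4] size [0. 0.] ang 0.0
noses px [270. 106.] xy [536.1 -98.7] size [45.5 31.6] ang 9.3
noses px [269. 151.] xy [ 540.1 -134.1] size [45.5 31.7] ang 9.0
noses px [270. 246.] xy [ 553.3 -213.9] size [45.5 31.8] ang 9.1
noses px [271. 283.] xy [ 559.5 -249.2] size [45.4 32.1] ang 9.1
t 15.05 tcp [ 551.8 -164.6  231.8] ang 8.98 open 74.4 grip 0.0 F [-0.   0.3  0.6]
```

Red at (540,-134) and mid black at (553,-214) leave a 45 mm gap against the breaker's 36. There's still about 8 mm before the earth-side stop, so I'll push that side 6 mm further.

```bash
python3 -m handwheel '[{"dx":1.3,"dy":-24,"dz":-30,"turn":0,"claw":74},{"dx":0,"dy":-25,"dz":-45,"turn":0,"claw":74},{"dx":0,"dy":0,"dz":-45,"turn":0,"claw":74},{"dx":0,"dy":0,"dz":-20,"turn":0,"claw":74},{"dx":0,"dy":0,"dz":0,"turn":0,"claw":74},{"dx":0,"dy":0,"dz":-25,"turn":0,"claw":74},{"dx":0,"dy":0,"dz":-19,"turn":0,"claw":74},{"dx":0,"dy":0,"dz":0,"turn":0,"claw":74}]' && python3 -m handwheel '[{"dx":0,"dy":0,"dz":0,"turn":0,"claw":38},{"dx":0,"dy":0,"dz":0,"turn":0,"claw":38},{"dx":0,"dy":0,"dz":0,"turn":0,"claw":38},{"dx":0,"dy":0,"dz":0,"turn":0,"claw":38},{"dx":0.3,"dy":-2,"dz":0,"turn":0,"claw":38},{"dx":0.3,"dy":-2,"dz":0,"turn":0,"claw":38},{"dx":0.3,"dy":-2,"dz":0,"turn":0,"claw":38},{"dx":0,"dy":0,"dz":0,"turn":0,"claw":38}]'
```

```text
clock: 15.85
tool_pos: [553.0, -211.5, 49.4]
tool_rot: [[-0.158, 0.987, -0.003], [0.987, 0.158, 0.001], [0.001, -0.003, -1.0]]
force: [-0.7, 0.6, 0.1]
gripper_width: 0.84
grip_force: 0.0
clock: 16.65
tool_pos: [554.8, -214.3, 51.5]
tool_rot: [[-0.16, 0.987, -0.0], [0.987, 0.16, 0.004], [0.004, 0.0, -1.0]]
force: [-2.3, 5.6, 8.2]
gripper_width: 0.518
grip_force: 30.0
```

```bash
python3 -m handwheel '[{"dx":0.3,"dy":-2,"dz":0,"turn":0,"claw":38},{"dx":0.3,"dy":-2,"dz":0,"turn":0,"claw":38},{"dx":0,"dy":0,"dz":0,"turn":0,"claw":38},{"dx":0,"dy":0,"dz":0,"turn":0,"claw":38}]' && python3 -m handwheel '[{"dx":0,"dy":0,"dz":0,"turn":0,"claw":55},{"dx":0,"dy":0,"dz":0,"turn":0,"claw":74},{"dx":0,"dy":0,"dz":0,"turn":0,"claw":74},{"dx":0,"dy":0,"dz":20,"turn":0,"claw":74},{"dx":0,"dy":0,"dz":40,"turn":0,"claw":74},{"dx":0,"dy":0,"dz":50,"turn":0,"claw":74},{"dx":0,"dy":10,"dz":50,"turn":0,"claw":74},{"dx":0,"dy":40,"dz":27,"turn":0,"claw":74}]' && python3 -m handwheel '[{"dx":0,"dy":5,"dz":0,"turn":0,"claw":74},{"dx":0,"dy":0,"dz":0,"turn":0,"claw":74},{"dx":0,"dy":0,"dz":0,"turn":0,"claw":74},{"dx":0,"dy":0,"dz":0,"turn":0,"claw":74}]' >/dev/null; python3 -c "
from h import *
cv2.imwrite('pics/w4.png',noses()[:,:,::-1]); st()"
```

```text
clock: 17.05
tool_pos: [555.8, -218.2, 51.5]
tool_rot: [[-0.16, 0.987, 0.0], [0.987, 0.16, 0.004], [0.003, 0.001, -1.0]]
force: [-2.5, 5.4, 7.7]
gripper_width: 0.517
grip_force: 30.0
clock: 17.85
tool_pos: [556.6, -177.3, 240.2]
tool_rot: [[-0.149, 0.989, 0.006], [0.989, 0.149, -0.005], [-0.006, 0.005, -1.0]]
force: [1.3, -0.0, -0.0]
gripper_width: 0.84
grip_force: 0.0
t 18.25 tcp [ 554.5 -168.3  235.1] ang 8.98 open 74.4 grip 0.0 F [-0.2 -0.4 -0.3]
red px [266. 149.] xy [ 540.1 -135. ] size [13.4 26. ] ang 8.9
blue px [479. 325.] xy [ 758.6 -263.9] size [0. 0.] ang 0.0
noses px [268. 101.] xy [536.2 -98.7] size [45.6 30.9] ang 9.0
noses px [266. 146.] xy [ 540.  -134.1] size [45.5 31. ] ang 9.0
noses px [270. 247.] xy [ 555.9 -219.9] size [45.3 32.2] ang 9.1
noses px [269. 283.] xy [ 561.3 -255.4] size [45.2 32.9] ang 10.5
noses px [264. 167.] xy [ 540.9 -149.6] size [4.9 0. ] ang 9.0
t 18.3 tcp [ 554.6 -168.1  235.2] ang 8.98 open 73.7 grip 0.0 F [-0.1 -0.5  0. ]
```

Gap is now 51 mm. Back to the blue breaker on the bench for a look.

```bash
python3 -m handwheel '[{"dx":-3.6,"dy":38.5,"dz":0,"turn":-4.25,"claw":74},{"dx":-3.6,"dy":38.5,"dz":0,"turn":-4.25,"claw":74},{"dx":-3.6,"dy":38.5,"dz":0,"turn":-4.25,"claw":74},{"dx":-3.6,"dy":38.5,"dz":0,"turn":-4.25,"claw":74},{"dx":-3.6,"dy":38.5,"dz":0,"turn":-4.25,"claw":74},{"dx":-3.6,"dy":38.5,"dz":0,"turn":-4.25,"claw":74},{"dx":-3.6,"dy":38.5,"dz":0,"turn":-4.25,"claw":74},{"dx":-3.6,"dy":38.5,"dz":0,"turn":-4.25,"claw":74}]' >/dev/null; python3 -m handwheel '[{"dx":0,"dy":0,"dz":0,"turn":0,"claw":74},{"dx":0,"dy":0,"dz":0,"turn":0,"claw":74},{"dx":0,"dy":0,"dz":0,"turn":0,"claw":74},{"dx":0,"dy":0,"dz":0,"turn":0,"claw":74}]' >/dev/null; python3 -c "
from h import *
cv2.imwrite('pics/w5.png',noses(78)[:,:,::-1]); st()"
```

```text
t 19.5 tcp [527.  139.2 236.2] ang -25.08 open 74.2 grip 0.0 F [ 1.2 -0.  -1.4]
red px [413. 410.] xy [ 555.5 -131.5] size [ 9.3 25.8] ang 9.1
blue px [274. 190.] xy [525.6 140.6] size [25.8 13.2] ang 64.5
noses px [274. 186.] xy [526.2 141.9] size [31.1 45.5] ang 64.9
noses px [390. 402.] xy [ 537.6 -117. ] size [43.3 73.9] ang 64.9
noses px [378. 399.] xy [ 527.2 -106.6] size [0.8 2.8] ang 16.1
noses px [380. 402.] xy [ 528.2 -111.4] size [0. 0.] ang 0.0
noses px [390. 418.] xy [ 530.4 -136. ] size [0. 0.] ang 0.0
t 19.55 tcp [527.  139.4 236.3] ang -25.06 open 73.7 grip 0.0 F [-0.1  0.6 -0.3]
```

View pics/w5.png

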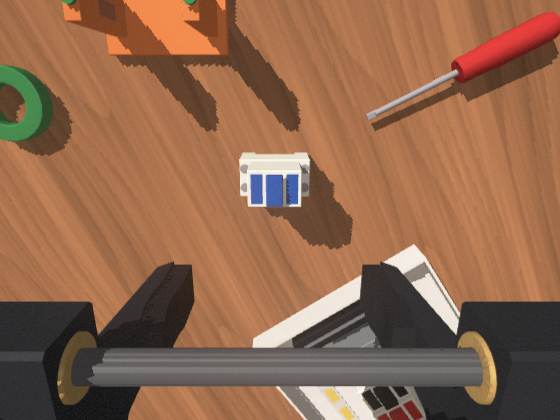

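The wrist view shows the blue breaker standing upright at px (274,186), square to the fingers. I'll take it by the x sides of the nose.

```bash
python3 -m handwheel '[{"dx":-1,"dy":1,"dz":-30,"turn":0,"claw":74},{"dx":0,"dy":0,"dz":-40,"turn":0,"claw":74},{"dx":0,"dy":0,"dz":-40,"turn":0,"claw":74},{"dx":0,"dy":0,"dz":-35,"turn":0,"claw":74},{"dx":0,"dy":0,"dz":-30,"turn":0,"claw":74},{"dx":0,"dy":0,"dz":-17,"turn":0,"claw":74},{"dx":0,"dy":0,"dz":0,"turn":0,"claw":74},{"dx":0,"dy":0,"dz":0,"turn":0,"claw":74}]' && python3 -m handwheel '[{"dx":0,"dy":0,"dz":0,"turn":0,"claw":38},{"dx":0,"dy":0,"dz":0,"turn":0,"claw":38},{"dx":0,"dy":0,"dz":0,"turn":0,"claw":38},{"dx":0,"dy":0,"dz":0,"turn":0,"claw":38},{"dx":0,"dy":0,"dz":0,"turn":0,"claw":38}]' && python3 -c "from h import *; st()"
```

```text
clock: 20.35
tool_pos: [526.1, 141.7, 44.8]
tool_rot: [[0.422, 0.907, 0.0], [0.907, -0.422, -0.0], [-0.0, 0.0, -1.0]]
force: [-0.0, 0.0, 0.7]
gripper_width: 0.838
grip_force: 0.0
clock: 20.85
tool_pos: [526.1, 142.5, 45.1]
tool_rot: [[0.421, 0.907, 0.001], [0.907, -0.421, 0.0], [0.001, 0.001, -1.0]]
force: [-1.3, -0.7, 5.7]
gripper_width: 0.517
grip_force: 30.0
t 20.85 tcp [526.1 142.5  45.1] ang -24.9 open 45.5 grip 30.0 F [-1.3 -0.7  5.7]
```

```bash
python3 -m handwheel '[{"dx":0,"dy":0,"dz":5,"turn":0,"claw":38},{"dx":0,"dy":0,"dz":15,"turn":0,"claw":38},{"dx":0,"dy":0,"dz":25,"turn":0,"claw":38},{"dx":0,"dy":0,"dz":25,"turn":0,"claw":38},{"dx":0,"dy":0,"dz":25,"turn":0,"claw":38},{"dx":0,"dy":0,"dz":20,"turn":0,"claw":38},{"dx":0,"dy":-8,"dz":10,"turn":1,"claw":38},{"dx":1,"dy":-18,"dz":0,"turn":3,"claw":38}]' && python3 -m handwheel '[{"dx":2,"dy":-30,"dz":0,"turn":4,"claw":38},{"dx":3,"dy":-40,"dz":0,"turn":5,"claw":38},{"dx":3,"dy":-40,"dz":0,"turn":5,"claw":38},{"dx":3,"dy":-40,"dz":0,"turn":5,"claw":38},{"dx":3,"dy":-40,"dz":0,"turn":5,"claw":38},{"dx":3,"dy":-40,"dz":0,"turn":4,"claw":38},{"dx":2,"dy":-30,"dz":0,"turn":2,"claw":38},{"dx":1,"dy":-20,"dz":0,"turn":0,"claw":38}]' && python3 -m handwheel '[{"dx":0,"dy":-10,"dz":0,"turn":0,"claw":38},{"dx":0,"dy":0,"dz":0,"turn":0,"claw":38},{"dx":0,"dy":0,"dz":0,"turn":0,"claw":38},{"dx":0,"dy":0,"dz":0,"turn":0,"claw":38},{"dx":0,"dy":0,"dz":0,"turn":0,"claw":38}]'; python3 -c "
from h import *
s=st();p,d,i=cap('wrist','w6.png');p2,d2,i2=cap('side','s6.png')
hsv=cv2.cvtColor(p,cv2.COLOR_RGB2HSV).astype(int);H,S,V=hsv[...,0],hsv[...,1],hsv[...,2];W=world(i,d);wz=W[...,2]
rect((S<60)&(V>110)&(wz>78)&(wz<88),i,82,'seated',5)
for z0 in (191,193):rect((S<60)&(V>110)&(wz>z0-5)&(wz<z0+5),i,z0,'held',2)
b=(H>100)&(H<125)&(S>120)&(wz>100); print(np.percentile(wz[b],[5,50,95]) if b.any() else None)
"
```

```text
clock: 21.65
tool_pos: [527.0, 117.8, 170.6]
tool_rot: [[0.352, 0.936, 0.002], [0.936, -0.352, 0.002], [0.002, 0.001, -1.0]]
force: [0.5, -0.7, -3.2]
gripper_width: 0.515
grip_force: 30.0
clock: 22.45
tool_pos: [544.9, -168.1, 168.3]
tool_rot: [[-0.155, 0.988, -0.003], [0.988, 0.155, -0.001], [-0.001, -0.003, -1.0]]
force: [0.5, -0.5, -3.1]
gripper_width: 0.52
grip_force: 30.0
clock: 22.95
tool_pos: [546.8, -171.9, 169.6]
tool_rot: [[-0.161, 0.987, 0.0], [0.987, 0.161, 0.001], [0.001, 0.0, -1.0]]
force: [0.4, -0.6, -3.3]
gripper_width: 0.521
grip_force: 30.0
t 22.95 tcp [ 546.8 -171.9  169.6] ang 9.25 open 45.9 grip 30.0 F [ 0.4 -0.6 -3.3]
seated px [279.  98.] xy [536.  -98.7] size [45.5 31.6] ang 9.3
seated px [275. 157.] xy [ 540.  -134.1] size [45.5 31. ] ang 9.3
seated px [278. 126.] xy [ 538.6 -113.4] size [7.9 0.6] ang 9.3
seated px [270. 126.] xy [ 533.1 -114.3] size [0.9 0. ] ang 144.7
seated px [287. 127.] xy [ 543.7 -112.8] size [0. 0.] ang 0.0
held px [277. 280.] xy [ 544.6 -158.1] size [46.6  6.2] ang 9.3
held px [273. 271.] xy [ 542.7 -154.9] size [0. 0.] ang 0.0
held px [277. 282.] xy [ 544.6 -158.1] size [46.7  6.6] ang 9.3
held px [302. 274.] xy [ 553.2 -153.3] size [0. 0.] ang 0.0
[200.85917262 202.18831607 209.851559  ]
```

View pics/w6.png

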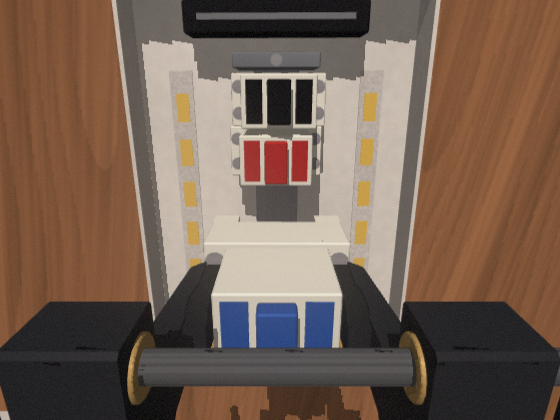

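```bash
python3 - <<'E'
from h import *
i=imaging.camera_info('wrist'); st()
p=cv2.imread('pics/w6.png'); g=cv2.cvtColor(p,cv2.COLOR_BGR2GRAY).astype(int)
print(g[205:300,262].tolist())
u=np.array([-.159,.987]);R=np.array([540.,-134.1])
for uv,z,off in (((277,293),202.6,16),((277,217),124.6,18),((277,243),162.6,18),((277,248),162.6,16)):
    q=rays(i,uv,z)[0]; print(uv,q.round(1),'centre s rel red',((q[:2]-R)@u-off).round(1))
E
```

```text
t 23.05 tcp [ 546.8 -172.6  169.6] ang 9.2 open 45.8 grip 30.0 F [-0.2  0.8 -2.4]
[79, 83, 81, 82, 82, 79, 80, 80, 82, 81, 81, 79, 84, 83, 84, 84, 139, 187, 200, 199, 199, 201, 200, 202, 200, 201, 201, 200, 201, 202, 202, 201, 201, 202, 204, 203, 201, 213, 226, 217, 197, 194, 198, 198, 200, 200, 203, 201, 202, 201, 202, 202, 199, 201, 202, 203, 199, 203, 203, 201, 203, 201, 203, 203, 202, 202, 201, 201, 203, 200, 201, 201, 201, 201, 200, 202, 201, 201, 200, 202, 201, 200, 202, 200, 201, 201, 201, 203, 221, 229, 222, 201, 193, 194, 193]
(277, 293) [ 544.5 -157.6  202.6] centre s rel red -39.9
(277, 217) [ 544.6 -157.3  124.6] centre s rel red -41.7
(277, 243) [ 544.4 -156.3  162.6] centre s rel red -40.6
(277, 248) [ 544.8 -158.6  162.6] centre s rel red -41.0
```

Blue is centred about 41 mm from red on the brass-bar side, 5 mm clear of red and 10 mm clear of the black. I'll shift it 2 mm further and lower it.

```bash
python3 -m handwheel '[{"dx":0.3,"dy":-2,"dz":-10,"turn":0,"claw":38},{"dx":0,"dy":0,"dz":-20,"turn":0,"claw":38},{"dx":0,"dy":0,"dz":-15,"turn":0,"claw":38},{"dx":0,"dy":0,"dz":-15,"turn":0,"claw":38},{"dx":0,"dy":0,"dz":-15,"turn":0,"claw":38},{"dx":0,"dy":0,"dz":-15,"turn":0,"claw":38},{"dx":0,"dy":0,"dz":-10,"turn":0,"claw":38},{"dx":0,"dy":0,"dz":0,"turn":0,"claw":38}]' && python3 -m handwheel '[{"dx":0,"dy":0,"dz":-4,"turn":0,"claw":38},{"dx":0,"dy":0,"dz":-4,"turn":0,"claw":38},{"dx":0,"dy":0,"dz":-2,"turn":0,"claw":38},{"dx":0,"dy":0,"dz":0,"turn":0,"claw":38}]'
```

```text
clock: 23.85
tool_pos: [545.9, -175.3, 67.8]
tool_rot: [[-0.158, 0.987, -0.003], [0.987, 0.158, 0.001], [0.001, -0.003, -1.0]]
force: [-0.3, -0.5, -2.5]
gripper_width: 0.517
grip_force: 30.0
clock: 24.25
tool_pos: [547.0, -175.6, 59.5]
tool_rot: [[-0.158, 0.987, 0.0], [0.987, 0.158, -0.0], [-0.0, 0.0, -1.0]]
force: [0.2, 0.1, -3.4]
gripper_width: 0.516
grip_force: 30.0
```

```bash
python3 -m handwheel '[{"dx":0,"dy":0,"dz":-2,"turn":0,"claw":38},{"dx":0,"dy":0,"dz":-2,"turn":0,"claw":38},{"dx":0,"dy":0,"dz":0,"turn":0,"claw":38}]' | grep -E "tool_pos|^force" && python3 -m handwheel '[{"dx":0,"dy":0,"dz":-2,"turn":0,"claw":38},{"dx":0,"dy":0,"dz":-2,"turn":0,"claw":38},{"dx":0,"dy":0,"dz":0,"turn":0,"claw":38}]' | grep -E "tool_pos|^force" && python3 -m handwheel '[{"dx":0,"dy":0,"dz":-1,"turn":0,"claw":38},{"dx":0,"dy":0,"dz":0,"turn":0,"claw":38}]' | grep -E "tool_pos|^force"
```

```text
tool_pos: [546.8, -175.6, 55.3]
force: [-0.5, -0.5, -2.5]
tool_pos: [546.7, -175.6, 51.2]
force: [-0.0, 0.3, -3.9]
tool_pos: [547.0, -175.6, 50.4]
force: [0.4, -0.1, -2.4]
```

```bash
python3 -m handwheel '[{"dx":0,"dy":0,"dz":-0.8,"turn":0,"claw":38},{"dx":0,"dy":0,"dz":0,"turn":0,"claw":38}]' | grep -E "tool_pos|^force" && python3 -m handwheel '[{"dx":0,"dy":0,"dz":-0.7,"turn":0,"claw":38},{"dx":0,"dy":0,"dz":0,"turn":0,"claw":38}]' | grep -E "tool_pos|^force" && python3 -m handwheel '[{"dx":0,"dy":0,"dz":-0.5,"turn":0,"claw":38},{"dx":0,"dy":0,"dz":0,"turn":0,"claw":38}]' | grep -E "tool_pos|^force"
```

```text
tool_pos: [547.0, -175.6, 49.6]
force: [0.5, -0.1, -2.9]
tool_pos: [547.0, -175.6, 49.2]
force: [-0.4, 0.6, 0.2]
tool_pos: [547.0, -175.7, 49.2]
force: [-2.3, 0.8, 4.8]
```

Seated (TCP 49.2, as predicted). Now I'll slide it up to the red one.

```bash
python3 -m handwheel '[{"dx":-0.3,"dy":2,"dz":0,"turn":0,"claw":38},{"dx":-0.3,"dy":2,"dz":0,"turn":0,"claw":38},{"dx":-0.2,"dy":1,"dz":0,"turn":0,"claw":38},{"dx":0,"dy":0,"dz":0,"turn":0,"claw":38}]' | grep -E "tool_pos|^force" && python3 -m handwheel '[{"dx":-0.1,"dy":1,"dz":0,"turn":0,"claw":38},{"dx":0,"dy":0,"dz":0,"turn":0,"claw":38}]' | grep -E "tool_pos|^force" && python3 -m handwheel '[{"dx":-0.1,"dy":1,"dz":0,"turn":0,"claw":38},{"dx":0,"dy":0,"dz":0,"turn":0,"claw":38}]' | grep -E "tool_pos|^force"
```

```text
tool_pos: [546.8, -171.9, 49.2]
force: [-1.4, -3.2, 6.8]
tool_pos: [546.7, -171.2, 49.2]
force: [-1.4, -4.7, 6.3]
tool_pos: [546.6, -170.0, 49.2]
force: [0.5, -4.1, 6.5]
```

```bash
python3 -m handwheel '[{"dx":-0.1,"dy":1,"dz":0,"turn":0,"claw":38},{"dx":0,"dy":0,"dz":0,"turn":0,"claw":38}]' | grep -E "tool_pos|^force" && python3 -m handwheel '[{"dx":0,"dy":0,"dz":0,"turn":0,"claw":55},{"dx":0,"dy":0,"dz":0,"turn":0,"claw":74},{"dx":0,"dy":0,"dz":0,"turn":0,"claw":74},{"dx":0,"dy":0,"dz":0,"turn":0,"claw":74},{"dx":0,"dy":0,"dz":20,"turn":0,"claw":74},{"dx":0,"dy":0,"dz":45,"turn":0,"claw":74},{"dx":0,"dy":0,"dz":50,"turn":0,"claw":74},{"dx":0,"dy":0,"dz":50,"turn":0,"claw":74}]' >/dev/null && python3 -m handwheel '[{"dx":0,"dy":0,"dz":20,"turn":0,"claw":74},{"dx":0,"dy":0,"dz":0,"turn":0,"claw":74},{"dx":0,"dy":0,"dz":0,"turn":0,"claw":74},{"dx":0,"dy":0,"dz":0,"turn":0,"claw":74}]' >/dev/null; python3 -c "
from h import *
cv2.imwrite('pics/w7.png',noses()[:,:,::-1]); st(); cap('scene','s7.png')
p,d,i=cap('wrist');W=world(i,d)
for r in ((536,-98.7),(540,-134.1),(546.5,-171),(555.9,-219.9),(561.3,-255.4)):
    m=(abs(W[...,0]-r[0])<22)&(abs(W[...,1]-r[1])<14)&(W[...,2]>70); print(r,np.percentile(W[m][:,2],[20,50,90]).round(1))"
```

```text
tool_pos: [546.6, -169.3, 49.2]
force: [-0.1, -4.8, 6.8]
t 27.85 tcp [ 544.7 -167.4  231.8] ang 9.12 open 73.9 grip 0.0 F [-0.   0.4  0.4]
red px [278. 153.] xy [ 540.7 -135. ] size [13.2 25.9] ang 8.8
blue px [279. 199.] xy [ 547.1 -171.4] size [13.  25.5] ang 8.9
noses px [280. 104.] xy [536.1 -98.6] size [45.6 31.5] ang 9.2
noses px [278. 150.] xy [ 540.  -133.8] size [45.6 31.6] ang 9.2
noses px [279. 195.] xy [ 546.7 -170.6] size [45.6 31.6] ang 9.2
noses px [280. 251.] xy [ 555.9 -219.6] size [45.5 32.1] ang 9.2
noses px [280. 288.] xy [ 561.4 -255.4] size [45.6 32.4] ang 9.2
t 27.9 tcp [ 544.7 -167.4  231.7] ang 9.11 open 74.0 grip 0.0 F [-0.7 -0.2 -0. ]
(536, -98.7) [ 80.7  87.7 376.6]
(540, -134.1) [ 89.7 310.6 312.5]
(546.5, -171) [80.5 81.4 88.9]
(555.9, -219.9) [80.4 81.3 88.9]
(561.3, -255.4) [80.5 81.3 88.9]
```

View pics/w7.png

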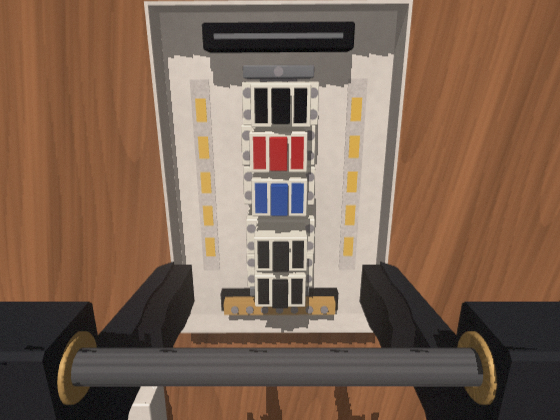

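View pics/s7.png

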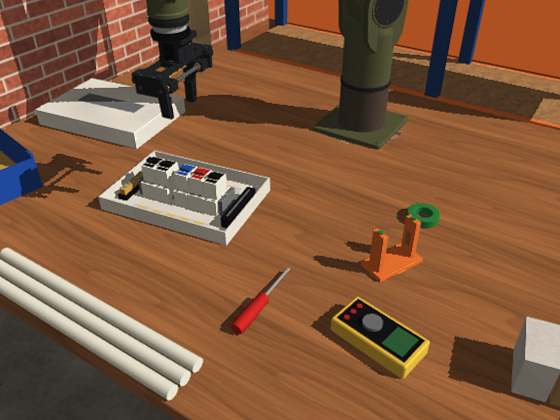

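Wrist view: red (278,150), blue directly beside it at (279,195), blacks at (280,104), (280,251) and (280,288), with the brass bar at (280,305). Blue and red centres are 37.4 mm apart (about a 1.4 mm gap), and the tops I could measure are level. Scene view: screwdriver, multimeter and tape have not moved, the jig is empty and the gripper is clear.

```bash
python3 -c "
from workcell import order
print(order.finish_job())"
```

```text
the job is handed in; nothing more can be done
None
```

I handed the job in at about 28 s: the blue breaker, stood on the bench and regripped first, is fully down on the rail about 1.4 mm from the red one on the earth-bar side; all five breakers look upright and seated, and the screwdriver, multimeter and tape have not moved.

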